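Tip the wrong-way molars over in the waiting-room tooth rack

TASK

Set the tooth rack for the next child: the three broad molars should lean on the far rail, away from you, and the three narrow molars on the near rail, towards you. One broad and one narrow molar lean the wrong way; tip each over to its proper rail by pushing gently on its crown with the fingertips, from the near side or from behind. Nothing is to be gripped or lifted; leave the other teeth and the toys as they are, and end clear of everything.

Things in the scene. Friction and masses are not known exactly. Their poses are not given: they have to be found in the camera images.
- rack: pine rack screwed to the shelf, six teeth in a row along its y. Origin under its centre, on the shelf; x points away from the robot (yaw within 0.25 rad), z up. Base 90 x 384 x 12 mm; groove along the middle, floor 12 mm above the shelf, 16 wide, 8 deep, split into six slots 60 mm apart (y = -150 to 150 mm). End boards 80 deep, 12 thick, 74 high, at y = +-186 mm
- far_rail (a point): middle of the rack's far rail: 8 mm dowel running the rack's full length along y, its axis 26.7 mm beyond the rack's middle (+x) and 62 mm above the shelf; axes as the rack
- near_rail (a point): middle of the near rail: same dowel at rack x = -26.7 mm, 62 mm above the shelf. A tooth leans on either rail, about 20 degrees from upright; its foot is round, so pushed past upright it falls by itself to the other rail
- broad_1: white wooden molar, broad (crown 48 mm wide), 12 mm thick, two roots, 40 to 85 g, loose in a rack slot. Origin on the axis of its rounded root ends (radius 6 mm), 18 mm above the shelf when seated; z runs up the tooth, crown from 43 to 103 mm along it; y is its width, x its thickness, pointing away from the robot. Leaning, its top is about 115 mm above the shelf
- broad_1_crown (a point): middle of broad_1's crown, 78 mm up its z axis from its origin, axes the same; in the rack's frame x is about +0.027 leaning on the far rail and -0.027 leaning on the near rail, height about 0.091 leaning and 0.096 upright
- narrow_1: white wooden molar, narrow (crown 30 mm wide), 12 mm thick, two roots, 40 to 85 g, loose in a rack slot. Origin on the axis of its rounded root ends (radius 6 mm), 18 mm above the shelf when seated; z runs up the tooth, crown from 43 to 103 mm along it; y is its width, x its thickness, pointing away from the robot. Leaning, its top is about 115 mm above the shelf
- narrow_1_crown (a point): middle of narrow_1's crown, 78 mm up its z axis from its origin, axes the same; in the rack's frame x is about +0.027 leaning on the far rail and -0.027 leaning on the near rail, height about 0.091 leaning and 0.096 upright
- broad_2: white wooden molar, broad (crown 48 mm wide), 12 mm thick, two roots, 40 to 85 g, loose in a rack slot. Origin on the axis of its rounded root ends (radius 6 mm), 18 mm above the shelf when seated; z runs up the tooth, crown from 43 to 103 mm along it; y is its width, x its thickness, pointing away from the robot. Leaning, its top is about 115 mm above the shelf
- broad_2_crown (a point): middle of broad_2's crown, 78 mm up its z axis from its origin, axes the same; in the rack's frame x is about +0.027 leaning on the far rail and -0.027 leaning on the near rail, height about 0.091 leaning and 0.096 upright
- narrow_2: white wooden molar, narrow (crown 30 mm wide), 12 mm thick, two roots, 40 to 85 g, loose in a rack slot. Origin on the axis of its rounded root ends (radius 6 mm), 18 mm above the shelf when seated; z runs up the tooth, crown from 43 to 103 mm along it; y is its width, x its thickness, pointing away from the robot. Leaning, its top is about 115 mm above the shelf
- narrow_2_crown (a point): middle of narrow_2's crown, 78 mm up its z axis from its origin, axes the same; in the rack's frame x is about +0.027 leaning on the far rail and -0.027 leaning on the near rail, height about 0.091 leaning and 0.096 upright
- broad_3: white wooden molar, broad (crown 48 mm wide), 12 mm thick, two roots, 40 to 85 g, loose in a rack slot. Origin on the axis of its rounded root ends (radius 6 mm), 18 mm above the shelf when seated; z runs up the tooth, crown from 43 to 103 mm along it; y is its width, x its thickness, pointing away from the robot. Leaning, its top is about 115 mm above the shelf
- broad_3_crown (a point): middle of broad_3's crown, 78 mm up its z axis from its origin, axes the same; in the rack's frame x is about +0.027 leaning on the far rail and -0.027 leaning on the near rail, height about 0.091 leaning and 0.096 upright
- narrow_3: white wooden molar, narrow (crown 30 mm wide), 12 mm thick, two roots, 40 to 85 g, loose in a rack slot. Origin on the axis of its rounded root ends (radius 6 mm), 18 mm above the shelf when seated; z runs up the tooth, crown from 43 to 103 mm along it; y is its width, x its thickness, pointing away from the robot. Leaning, its top is about 115 mm above the shelf
- narrow_3_crown (a point): middle of narrow_3's crown, 78 mm up its z axis from its origin, axes the same; in the rack's frame x is about +0.027 leaning on the far rail and -0.027 leaning on the near rail, height about 0.091 leaning and 0.096 upright
- piggy: cream ceramic piggy bank, 120 mm long, 92 wide, 117 high, beside the rack on the robot's right; bystander; origin under its centre
- stethoscope_head: silver toy stethoscope head, 48 mm round, 27 high, on the shelf in front of the rack; bystander; origin under its centre
- handset: red toy telephone handset, 192 mm long along its x, 52 high, lying left of the rack; bystander; origin under its centre
- toothbrush: blue toy toothbrush, 145 mm long along its x, 20 high, lying in front of the rack; bystander; origin under its handle, brush head to +x
- car: wooden toy car, 90 mm long along its x, 57 wide, 51 high, behind the rack; bystander; origin under its centre
- cup: green plastic stacking cup, 60 mm across, 50 high, behind the rack; bystander; origin under its centre
There are look-alikes about, which are no part of the job. What is shaped like the narrow_1 but pink is not meant.

How it is judged:
By the outcome, as a careful person would: the job done as asked, in the order asked, and still so for the second after the job is handed in, with the robot touching nothing.
It also fails if it takes over 42 s, if anything falls off the work surface, if the arm or the gripper's body presses on something with over 40 N, if the wrist force passes 120 N, or if a joint passes its speed limit or range.

ROBOT

A 6-joint arm with a two-finger parallel gripper is mounted at the origin on the work surface. World frame = base frame: x ahead of the robot, y to its left, z up, the work surface at z = 0. Lengths are in m, angles in rad, forces in N, time in s.
With the tool pointing down it reaches from about 0.225 to 0.875 m from the base axis. Payload 3.4 kg.
Tool frame: the origin (TCP) lies between the finger pads; the fingertips stand 8 mm ahead of it and the grasp point (between the pads) lies 11 mm behind it; z points along the fingers, y is the line along which they close (so a half turn about z gives the same grasp; the last joint's range is limited). The gripper opens to 85 mm and grips with 20 to 120 N. Pads are 22 mm wide; open, the fingers measure 114 mm over their backs; the gripper's body (76 mm by 85 mm) begins 54 mm behind the grasp point. The pads swing forward as they close: fully open they stand 13 mm farther back than shut.
Start: joints at [1.054, 0.276, 1.505, -0, 1.361, -0.121], TCP at [0.222, 0.531, 0.239] pointing down, gripper open.
Joint ranges: [-2.89, 2.89], [-0.75, 2.08], [0.22, 2.7], [-1.18, 4.32], [0.11, 2.71], [-2.7, 2.7]. Speed limits (rad/s): [2.57, 2.57, 3.14, 3.14, 3.14, 3.14].

INTERFACE

Orientations are given as a unit quaternion [w, x, y, z].
In Python, from rig import manip, optics, finder gives the robot as it stands.
- The arm moves only by the tool servo_tool, never from a script. Its argument "increments" is a list of rows, each a list of 7 numbers: the shift along the tool's x, y, z in cm, then the turn, a rotation vector about the tool's x, y, z in degrees, then the closure, from -1 (fully open) to 1 (shut). In form: [[x, y, z, rx, ry, rz, gripper], ...]. A call has exactly 5 rows; each row shifts and turns the commanded pose from where the row before left it, along the tool's axes as they then stand; what a row does not reach is not made up. A row lasts 1/10 s, in which the tool goes at most 50 mm and 8.59 degrees, less where a joint would pass 70% of its speed; a pose out of reach is approached as far as the arm can. A call is refused whole if a number of a shift passes 5 or a number of a turn 8.59, either way. A call with a gripper value outside its range is refused whole. The fingers move at their own pace and stop on an object; "squeeze" is the grip in N (left out, the last holds). Time passes only in rows, so rows that do not move let the fingers close, or fill a call up. It gives the time, the measured TCP pose, the force, the opening and the grip force at its end, in the units of the state.
- manip.get_state(): the state, without advancing time (a new reading comes with each control period).
- optics.get_image(name): name is "scene" or "top" or "wrist"; returns the picture (420x560x3 uint8, red, green, blue); there is no depth.
- optics.get_calibration(name): a dict with "fov_y" (degrees; the focal length in pixels is half the picture's height over the tangent of half this angle, whatever the lens; pixels are square), "cx", "cy" (the principal point, pixels), "world_to_cam" (4x4, takes a point from world to camera coordinates). Camera axes: x right, y down, z forward; pixel columns grow to the right and rows downward; lengths in m; the calibration is good to about 2 mm. The wrist camera is an equidistant fisheye: a pixel r from the principal point sees the ray r / f radians off the axis. A picture is of the moment at which its call begins: read the wrist's pose just before it. get_calibration takes no time and is no camera call; for the wrist camera it gives the pose at the moment of the call.
- manip.sign_off(): hands the job in; it is judged then, once.
Trained networks look in the newest picture that a camera, given by its name, has taken for a name from the list of things; names that differ only in an ending like _2 or _b are one class to them, and where a whole thing is asked for, a point or a joint stands for the part that bears it (a point fixed in the world has none). Each returns a list of dicts, best first, with "p" (0 to 1); they miss things now and then, are a little off and sometimes report something else, mostly with a low value. They report only what shows in the picture. A call takes as long as a camera call. They do not tell look-alikes from the thing itself.
- finder.silhouettes(label, camera): "region" (420x560 bool, what is visible of it) and "box" ([centre column, centre row, width, height] in pixels, round what is visible of it).
- finder.tip_of(label, camera): "at" ([column, row] in pixels: a listed point, or the origin of a listed thing).
The state is a dict: "clock": time; "qpos": joint angles; "qd": joint speeds; "effort": joint torques, N m; "position": TCP position; "ee_rot": TCP orientation; "contact_force": force on the tool from outside, world axes, zero at the start; "moment": the same for the moment, N m; "width": finger opening in m; "gripper_force": force on a finger pad.
Only numpy, scipy, OpenCV 4.12 (cv2) and the standard library are available. Lean on these libraries where they do the work, as an engineer would, in place of code of your own. Each camera call takes 0.05 s, during which the arm holds its last target. There are 200 camera calls.

## Working session

There is one attempt and no reset: what is moved stays moved. The work goes in short steps, Python scripts to look and compute and a tool call to move; the robot and the scene stay as the last step left them, time stands still between calls to the robot, and variables do not carry over. Pictures are saved under pics/ and viewed, at most 10 in all, crops included, and the job is handed in when it is done.

Besides the shell and the picture viewer there is one more tool, called after "Request:" as name(argument=value, ...) on one line, values as JSON. servo_tool: Moves the arm, as the interface text tells. Its arguments: {"type":"object","properties":{"increments":{"type":"array","items":{"type":"array","items":{"type":"number"}}},"squeeze":{"type":"number"}},"required":["increments"]}

```bash
mkdir -p pics; cat > h.py <<'E'
import numpy as np, cv2
from rig import manip, optics, finder
def ray(cam,uv):
    c=optics.get_calibration(cam); T=np.linalg.inv(np.array(c["world_to_cam"])); f=210/np.tan(np.radians(c["fov_y"]/2))
    d=np.array([(uv[0]-c["cx"])/f,(uv[1]-c["cy"])/f,1.])
    if cam=="wrist":
        r=np.hypot(d[0],d[1]); d=np.array([d[0]/r*np.sin(r),d[1]/r*np.sin(r),np.cos(r)])
    return T[:3,3],T[:3,:3]@d
def at_z(cam,uv,z):
    o,d=ray(cam,uv); return o+d*(z-o[2])/d[2]
def proj(cam,p):
    c=optics.get_calibration(cam); q=(np.array(c["world_to_cam"])@np.append(p,1))[:3]; f=210/np.tan(np.radians(c["fov_y"]/2))
    return np.array([c["cx"]+f*q[0]/q[2],c["cy"]+f*q[1]/q[2]])
def save(cam,name):
    im=optics.get_image(cam); cv2.imwrite("pics/"+name,im[:,:,::-1]); return im
E
python3 - <<'E'
from h import *
a=save("top","t0.png"); b=save("scene","s0.png")
cv2.imwrite("pics/ts.png",cv2.resize(np.vstack([a,b])[:,:,::-1],None,fx=.714,fy=.714))
for cam in("top","scene"):
  o,d=ray(cam,(280,210)); print(cam,o.round(3),d.round(3),optics.get_calibration(cam)["fov_y"])
for l,z in(("rack",0),("far_rail",.062),("near_rail",.062),("broad_1_crown",.091),("narrow_1_crown",.091)):
  for r in finder.tip_of(l,"top"): print(l,round(r["p"],2),np.round(r["at"]),at_z("top",r["at"],z).round(3))
print(manip.get_state())
E
```

```text
top [0.392 0.    1.218] [ 0.111 -0.022 -0.994] 46.680352671092585
scene [ 1.304 -0.185  1.231] [-0.568  0.121 -0.814] 42.1734864983464
rack 0.87 [282. 217.] [ 0.511 -0.033  0.   ]
far_rail 0.63 [279. 205.] [ 0.533 -0.024  0.062]
near_rail 0.58 [277. 224.] [ 0.487 -0.019  0.062]
broad_1_crown 0.55 [211. 214.] [0.508 0.135 0.091]
narrow_1_crown 0.65 [402. 162.] [ 0.633 -0.314  0.091]
narrow_1_crown 0.64 [344. 209.] [ 0.521 -0.175  0.091]
narrow_1_crown 0.55 [375. 268.] [ 0.382 -0.244  0.091]
narrow_1_crown 0.33 [262. 149.] [0.664 0.017 0.091]
{'clock': 0.35, 'qpos': array([ 1.05398561e+00,  2.76087543e-01,  1.50517132e+00, -1.11584205e-05,
        1.36071966e+00, -1.20994711e-01]), 'qd': array([ 0.00054749, -0.0018508 , -0.00317089,  0.00138561,  0.00114523,
        0.00013761]), 'effort': array([-1.36210456e-03, -4.16184175e+01, -2.45685464e+01, -4.66560523e-04,
        4.62499534e-03,  1.05143209e-05]), 'position': array([0.22165775, 0.53045941, 0.23911267]), 'ee_rot': array([-5.53078225e-05,  1.96617454e-01,  9.80480260e-01, -1.84915297e-04]), 'contact_force': array([ 0.47444644, -0.1678207 , -0.63781189]), 'moment': array([-0.03085759,  0.00120698,  0.02556771]), 'gripper_force': 0.0, 'width': 0.08524691242490473}
```

View pics/t0.png

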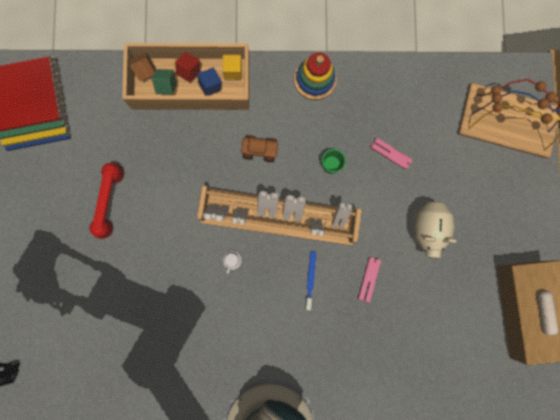

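View pics/s0.png

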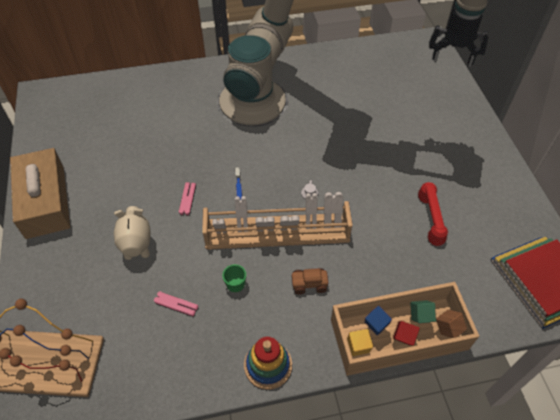

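The top view shows the rack from columns 200 to 360. Teeth at columns 268, 293 and 343 lean far; those at 213, 238 and 317 lean near. The pink look-alikes lie off the rack. I'll zoom in with a model overlay.

```bash
cat > ov.py <<'E'
from h import *
from scipy.optimize import least_squares
im=cv2.imread("pics/t0.png")
def R(p,q): c,s=np.cos(p[2]),np.sin(p[2]); q=np.array(q,float); return np.array([p[0]+c*q[0]-s*q[1],p[1]+s*q[0]+c*q[1],q[2]])
def draw(p,x0=185,x1=375,y0=175,y1=250,k=4):
    v=cv2.resize(im[y0:y1,x0:x1],None,fx=k,fy=k,interpolation=cv2.INTER_CUBIC)
    def L(a,b,col):
        a,b=[tuple(int(t) for t in (proj("top",R(p,q))-[x0,y0])*k) for q in(a,b)]; cv2.line(v,a,b,col,1)
    for s in(-1,1):
        L((s*.0267,-.18,.062),(s*.0267,.18,.062),(0,0,255))
        for q in((-.04,.04),): L((q[0],s*.192,.074),(q[1],s*.192,.074),(0,255,0))
    for i in range(6):
        y=.15-.06*i; L((-.045,y,.012),(.045,y,.012),(255,0,0))
    return v
E
python3 - <<'E'
from ov import *
p=[.511,-.023,-.1]
a=draw(p); b=cv2.resize(im[175:250,185:375],None,fx=4,fy=4,interpolation=cv2.INTER_CUBIC)
cv2.imwrite("pics/ov1.png",np.vstack([b,a]))
E
```

```text
(no output)
```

View pics/ov1.png

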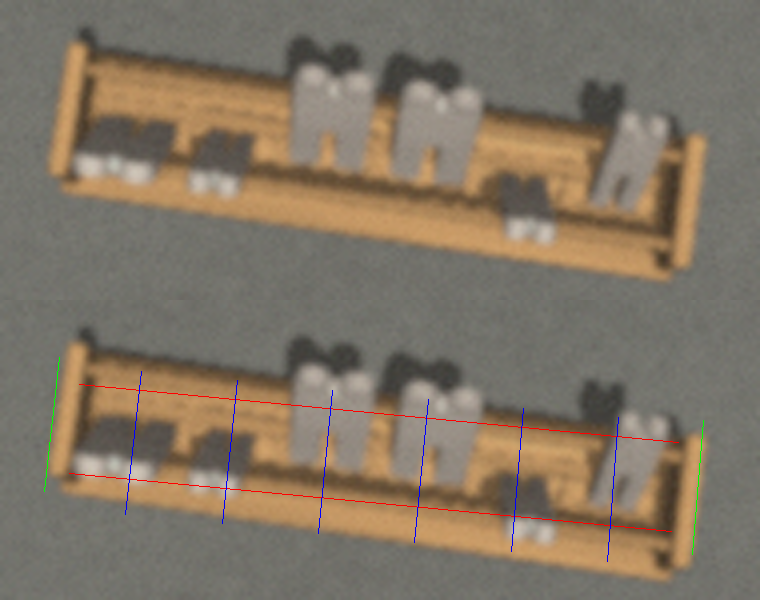

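```bash
python3 - <<'E'
from ov import *
M=[((.04,.192,.074),(68,42)),((-.04,.192,.074),(50,172)),((.04,-.192,.074),(706,136)),((-.04,-.192,.074),(692,268))]
f=lambda p:np.concatenate([proj("top",R(p,q))-np.array([185,175])-np.array(u)/4 for q,u in M])
r=least_squares(f,[.51,-.02,-.1],x_scale=[.1,.1,.1]); p=r.x; print(p.round(4),r.fun.round(2))
np.save("p.npy",p)
for y,s in((.15,-1),(-.15,1)):
  print("crown",R(p,(s*.027,y,.091)).round(4),"top",R(p,(s*.041,y,.115)).round(4))
a=draw(p); cv2.imwrite("pics/ov2.png",a)
for l in("car","cup"):
  for q in finder.tip_of(l,"top")[:1]: print(l,at_z("top",q["at"],0).round(3))
E
```

```text
[ 0.5119 -0.0253 -0.1499] [ 0.16 -0.34 -0.8   0.4   0.73 -0.21 -0.07  0.12]
crown [0.5076 0.1271 0.091 ] top [0.4937 0.1292 0.115 ]
crown [ 0.5162 -0.1776  0.091 ] top [ 0.53   -0.1797  0.115 ]
car [0.682 0.029 0.   ]
cup [ 0.645 -0.153  0.   ]
```

View pics/ov2.png

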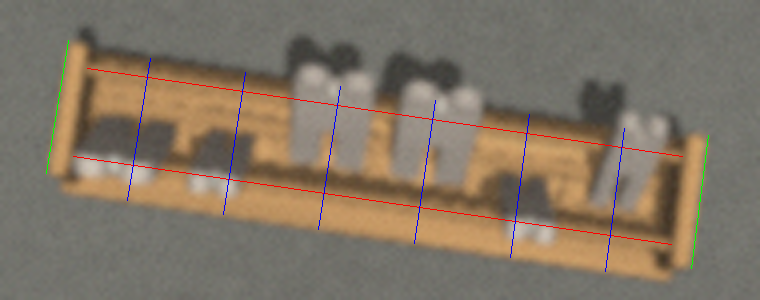

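Tooth 1 (left end, broad) leans near, and tooth 6 (right end, narrow) leans far. Those are the two to tip. I'll close the fingers, align the tool with the rack, and set off.

Request:
servo_tool(increments=[[0, 0, 0, 0, 0, -7.05, 1], [0, 0, 0, 0, 0, -7.05, 1], [-2.5, -3.5, 0, 0, 0, 0, 1], [-2.5, -3.5, 0, 0, 0, 0, 1], [-2.5, -3.5, 0, 0, 0, 0, 1]], squeeze=20)

```text
clock: 0.95
position: [0.2805, 0.4144, 0.2392]
ee_rot: [0.0, 0.074, 0.997, -0.0]
contact_force: [0.9, 0.5, -0.2]
width: 0.0123
gripper_force: 0.0
```

```bash
cat > st.py <<'E'
from h import *
from scipy.spatial.transform import Rotation as Ro
p=np.load("p.npy"); s=manip.get_state(); c,n=np.cos(p[2]),np.sin(p[2])
d=np.array(s["position"])-[p[0],p[1],0]
q=np.array(s["ee_rot"]); m=Ro.from_quat(q[[1,2,3,0]]).as_matrix()
A=np.array([[c,n,0],[-n,c,0],[0,0,1]])
print("t",s["clock"],"rack xyz mm",(A@d*1000).round(1),"w",round(s["width"],4),"F",np.round(A@s["contact_force"],1)); print((A@m).round(3))
E
python3 st.py
```

```text
t 0.95 rack xyz mm [-294.4  400.2  239.2] w 0.0123 F [ 0.8  0.6 -0.2]
[[-1.    -0.002  0.   ]
 [-0.002  1.     0.   ]
 [-0.     0.    -1.   ]]
```

Request:
servo_tool(increments=[[-3, -3.9, 0, 0, 0, 0, 1], [-3, -3.9, 0, 0, 0, 0, 1], [-3, -3.9, 0, 0, 0, 0, 1], [-3, -3.9, 0, 0, 0, 0, 1], [-3, -3.9, 0, 0, 0, 0, 1]])

```text
clock: 1.45
position: [0.4001, 0.1986, 0.2397]
ee_rot: [0.001, 0.075, 0.997, 0.0]
contact_force: [0.8, 0.6, -0.3]
width: 0.0003
gripper_force: 0.0
```

Request:
servo_tool(increments=[[-2, -3, 2, 0, 0, 0, 1], [-2, -2.5, 2, 0, 0, 0, 1], [0, 0, 2, 0, 0, 0, 1], [0, 0, 2, 0, 0, 0, 1], [0, 0, 0, 0, 0, 0, 1]])

```text
clock: 1.95
position: [0.4289, 0.1392, 0.1572]
ee_rot: [-0.003, 0.075, 0.997, -0.001]
contact_force: [-0.5, -0.1, -0.4]
width: -0.0003
gripper_force: 0.0
```

```bash
python3 - <<'E'
import st
from h import *
im=save("wrist","w0.png")
E
```

```text
t 1.95 rack xyz mm [-106.6  150.3  157.2] w -0.0003 F [-0.5 -0.2 -0.4]
[[-1.     0.001 -0.005]
 [ 0.001  1.    -0.002]
 [ 0.005 -0.002 -1.   ]]
```

View pics/w0.png

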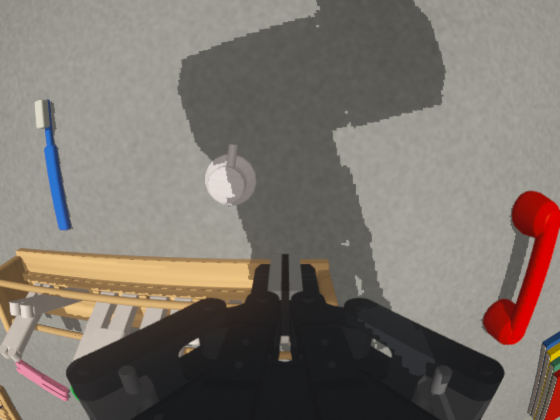

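The wrist picture shows the closed fingertips near (285, 260), in front of the rack's left end at about column 335. The stethoscope head at (230, 180) is well clear. I'll lower and approach.

Request:
servo_tool(increments=[[0, 0, 2, 0, 0, 0, 1], [0, 0, 2, 0, 0, 0, 1], [0, 0, 1.9, 0, 0, 0, 1], [-1, 0, 0, 0, 0, 0, 1], [-1, 0, 0, 0, 0, 0, 1]])

```text
clock: 2.5
position: [0.4523, 0.1374, 0.1016]
ee_rot: [0.001, 0.074, 0.997, 0.0]
contact_force: [-0.2, -0.1, -0.2]
width: 0.0
gripper_force: 0.0
```

Request:
servo_tool(increments=[[-0.5, 0, 0, 0, 0, 0, 1], [-0.5, 0, 0, 0, 0, 0, 1], [-0.5, 0, 0, 0, 0, 0, 1], [-0.5, 0, 0, 0, 0, 0, 1], [-0.5, 0, 0, 0, 0, 0, 1]])

```text
clock: 3.0
position: [0.4757, 0.1332, 0.1005]
ee_rot: [0.0, 0.075, 0.997, 0.0]
contact_force: [-0.2, -0.3, 0.5]
width: -0.0
gripper_force: 0.0
```

Request:
servo_tool(increments=[[-0.4, 0, 0, 0, 0, 0, 1], [-0.4, 0, 0, 0, 0, 0, 1], [-0.4, 0, 0, 0, 0, 0, 1], [-0.4, 0, 0, 0, 0, 0, 1], [-0.4, 0, 0, 0, 0, 0, 1]])

```text
clock: 3.5
position: [0.4953, 0.1303, 0.1003]
ee_rot: [-0.0, 0.075, 0.997, 0.0]
contact_force: [-0.7, 0.3, 0.4]
width: 0.0004
gripper_force: 0.1
```

```bash
python3 st.py
```

```text
t 3.5 rack xyz mm [-39.6 151.3 100.3] w 0.0004 F [-0.7  0.2  0.4]
[[-1. -0. -0.]
 [-0.  1.  0.]
 [ 0.  0. -1.]]
```

Request:
servo_tool(increments=[[-0.3, 0, 0, 0, 0, 0, 1], [-0.3, 0, 0, 0, 0, 0, 1], [-0.3, 0, 0, 0, 0, 0, 1], [-0.3, 0, 0, 0, 0, 0, 1], [-0.3, 0, 0, 0, 0, 0, 1]])

```text
clock: 4.0
position: [0.5102, 0.128, 0.1003]
ee_rot: [0.0, 0.075, 0.997, 0.0]
contact_force: [0.9, 0.1, 0.0]
width: 0.0001
gripper_force: 0.0
```

Request:
servo_tool(increments=[[-0.3, 0, 0, 0, 0, 0, 1], [-0.3, 0, 0, 0, 0, 0, 1], [-0.3, 0, 0, 0, 0, 0, 1], [-0.3, 0, 0, 0, 0, 0, 1], [-0.3, 0, 0, 0, 0, 0, 1]])

```text
clock: 4.5
position: [0.525, 0.1258, 0.1003]
ee_rot: [0.0, 0.075, 0.997, 0.0]
contact_force: [-0.3, 0.4, -0.1]
width: -0.0
gripper_force: 0.0
```

```bash
python3 - <<'E'
import st
from h import *
a=save("scene","s1.png")
cv2.imwrite("pics/s1c.png",cv2.resize(a[150:270,180:380,::-1],None,fx=4,fy=4,interpolation=cv2.INTER_CUBIC))
E
```

```text
t 4.5 rack xyz mm [ -9.6 151.3 100.3] w -0.0 F [-0.4  0.4 -0.1]
[[-1. -0.  0.]
 [-0.  1.  0.]
 [-0.  0. -1.]]
```

View pics/s1c.png

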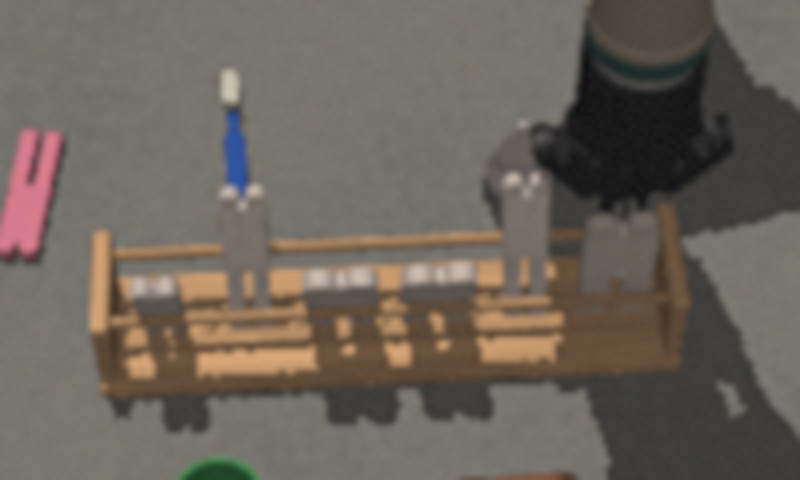

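In the crop the broad end tooth at (620, 250) is nearly upright under the fingers. I'll keep pushing gently.

Request:
servo_tool(increments=[[-0.3, 0, 0, 0, 0, 0, 1], [-0.3, 0, 0, 0, 0, 0, 1], [-0.3, 0, 0, 0, 0, 0, 1], [0, 0, 0, 0, 0, 0, 1], [0, 0, 0, 0, 0, 0, 1]])

```text
clock: 5.05
position: [0.5336, 0.1245, 0.1003]
ee_rot: [-0.0, 0.075, 0.997, 0.0]
contact_force: [0.7, -0.1, 0.2]
width: -0.0002
gripper_force: 0.0
```

```bash
python3 - <<'E'
import st
from h import *
a=save("scene","s2.png")
cv2.imwrite("pics/s2c.png",cv2.resize(a[180:250,300:370,::-1],None,fx=5,fy=5,interpolation=cv2.INTER_CUBIC))
E
```

```text
t 5.05 rack xyz mm [ -0.9 151.3 100.3] w -0.0002 F [ 0.7 -0.   0.2]
[[-1. -0. -0.]
 [-0.  1.  0.]
 [ 0.  0. -1.]]
```

View pics/s2c.png

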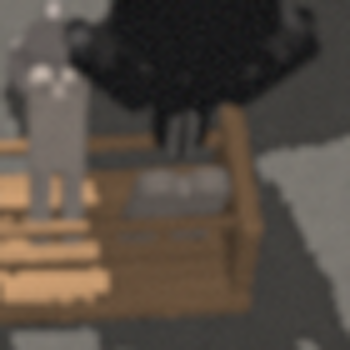

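The tooth at (180, 185) now leans on the far rail. I'll back off, rise, and cross to the far side of tooth 6.

Request:
servo_tool(increments=[[1.5, 0, 0, 0, 0, 0, 1], [1.5, 0, 0, 0, 0, 0, 1], [0, 0, -3, 0, 0, 0, 1], [0, 0, -3, 0, 0, 0, 1], [0, 0, -3, 0, 0, 0, 1]])

```text
clock: 5.6
position: [0.5016, 0.1292, 0.191]
ee_rot: [-0.001, 0.075, 0.997, -0.0]
contact_force: [0.3, 0.4, 1.2]
width: -0.0005
gripper_force: 0.0
```

Request:
servo_tool(increments=[[-1.5, -4, 0, 0, 0, 0, 1], [-1.5, -4, 0, 0, 0, 0, 1], [-1.5, -4, 0, 0, 0, 0, 1], [-1.5, -4, 0, 0, 0, 0, 1], [-1.5, -4, 0, 0, 0, 0, 1]])

```text
clock: 6.1
position: [0.5467, -0.0805, 0.1903]
ee_rot: [-0.0, 0.075, 0.997, 0.0]
contact_force: [0.1, 1.0, 0.1]
width: -0.0
gripper_force: 0.0
```

Request:
servo_tool(increments=[[-1.5, -3.5, 0, 0, 0, 0, 1], [-1.5, -3.5, 0, 0, 0, 0, 1], [-1.5, -3, 0, 0, 0, 0, 1], [0, 0, 0, 0, 0, 0, 1], [0, 0, 0, 0, 0, 0, 1]])

```text
clock: 6.6
position: [0.5765, -0.185, 0.1898]
ee_rot: [-0.001, 0.075, 0.997, 0.001]
contact_force: [-0.2, -0.7, -0.0]
width: 0.0004
gripper_force: 0.0
```

```bash
python3 st.py
```

```text
t 6.6 rack xyz mm [  87.7 -148.3  189.8] w 0.0004 F [-0.1 -0.7 -0. ]
[[-1.     0.001 -0.002]
 [ 0.001  1.     0.001]
 [ 0.002  0.001 -1.   ]]
```

```bash
python3 - <<'E'
from st import *
for u in((620,115),(666,122),(605,200),(632,205)):
  z=.115 if u[1]<150 else .03
  print((A@(at_z("top",(185+u[0]/4,175+u[1]/4),z)-[p[0],p[1],0])*1000).round(1))
E
```

```text
t 6.6 rack xyz mm [  87.7 -148.3  189.8] w 0.0004 F [-0.1 -0.7 -0. ]
[[-1.     0.001 -0.002]
 [ 0.001  1.     0.001]
 [ 0.002  0.001 -1.   ]]
[  38.2 -132.8  115. ]
[  38.1 -159.5  115. ]
[  -2.9 -141.4   30. ]
[  -3.5 -158.3   30. ]
```

Request:
servo_tool(increments=[[0, 0, 3, 0, 0, 0, 1], [0, 0, 3, 0, 0, 0, 1], [0, 0, 3, 0, 0, 0, 1], [0, 0, 0, 0, 0, 0, 1], [0, 0, 0, 0, 0, 0, 1]])

```text
clock: 7.1
position: [0.5773, -0.184, 0.1006]
ee_rot: [-0.001, 0.074, 0.997, 0.0]
contact_force: [1.4, 0.1, -0.4]
width: 0.0
gripper_force: 0.0
```

Request:
servo_tool(increments=[[0.5, 0, 0, 0, 0, 0, 1], [0.5, 0, 0, 0, 0, 0, 1], [0.5, 0, 0, 0, 0, 0, 1], [0.5, 0, 0, 0, 0, 0, 1], [0.5, 0, 0, 0, 0, 0, 1]])

```text
clock: 7.6
position: [0.5527, -0.1819, 0.1007]
ee_rot: [0.0, 0.075, 0.997, -0.0]
contact_force: [0.7, -0.3, 0.3]
width: 0.0002
gripper_force: 0.0
```

Request:
servo_tool(increments=[[0.4, 0, 0, 0, 0, 0, 1], [0.4, 0, 0, 0, 0, 0, 1], [0.4, 0, 0, 0, 0, 0, 1], [0.4, 0, 0, 0, 0, 0, 1], [0.3, 0, 0, 0, 0, 0, 1]])

```text
clock: 8.1
position: [0.5341, -0.1789, 0.1002]
ee_rot: [-0.0, 0.075, 0.997, 0.0]
contact_force: [0.5, -0.9, 0.3]
width: -0.0002
gripper_force: 0.0
```

Request:
servo_tool(increments=[[0.3, 0, 0, 0, 0, 0, 1], [0.3, 0, 0, 0, 0, 0, 1], [0.3, 0, 0, 0, 0, 0, 1], [0.3, 0, 0, 0, 0, 0, 1], [0.3, 0, 0, 0, 0, 0, 1]])

```text
clock: 8.6
position: [0.5193, -0.1767, 0.1003]
ee_rot: [-0.0, 0.075, 0.997, 0.0]
contact_force: [-0.3, 0.2, 0.3]
width: -0.0003
gripper_force: 0.0
```

Request:
servo_tool(increments=[[0.3, 0, 0, 0, 0, 0, 1], [0.3, 0, 0, 0, 0, 0, 1], [0.3, 0, 0, 0, 0, 0, 1], [0.3, 0, 0, 0, 0, 0, 1], [0.3, 0, 0, 0, 0, 0, 1]])

```text
clock: 9.1
position: [0.5045, -0.1745, 0.1003]
ee_rot: [0.0, 0.075, 0.997, 0.0]
contact_force: [0.6, -0.4, 0.2]
width: 0.0001
gripper_force: 0.0
```

Request:
servo_tool(increments=[[0.3, 0, 0, 0, 0, 0, 1], [0.3, 0, 0, 0, 0, 0, 1], [0.3, 0, 0, 0, 0, 0, 1], [0, 0, 0, 0, 0, 0, 1], [0, 0, 0, 0, 0, 0, 1]])

```text
clock: 9.6
position: [0.4958, -0.1732, 0.1003]
ee_rot: [0.0, 0.075, 0.997, 0.0]
contact_force: [0.1, -0.5, -0.0]
width: 0.0
gripper_force: 0.0
```

```bash
python3 - <<'E'
import st
from h import *
a=save("scene","s3.png")
cv2.imwrite("pics/s3c.png",cv2.resize(a[150:270,180:380,::-1],None,fx=4,fy=4,interpolation=cv2.INTER_CUBIC))
E
```

```text
t 9.6 rack xyz mm [   6.2 -148.7  100.3] w 0.0 F [ 0.2 -0.5 -0. ]
[[-1. -0.  0.]
 [-0.  1.  0.]
 [-0.  0. -1.]]
```

View pics/s3c.png

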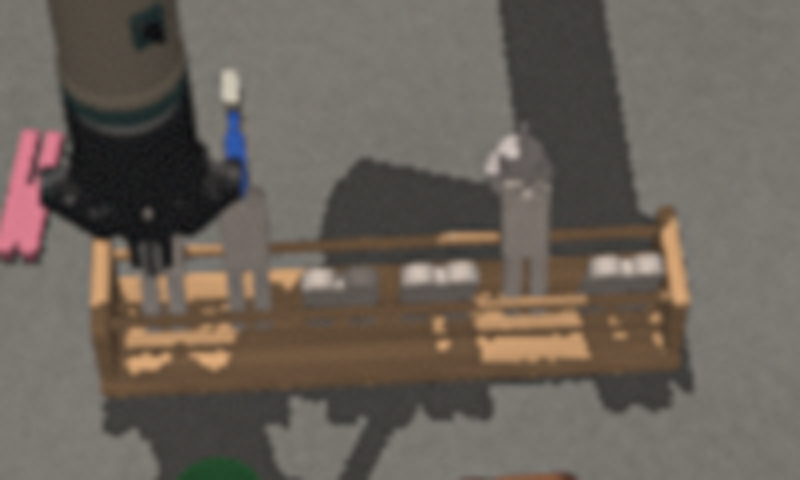

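Tooth 6, with its roots at (163, 285), appears to have gone over to near, and the broad tooth at (625, 270) leans far. I'll withdraw and check.

Request:
servo_tool(increments=[[-1, 0, 0, 0, 0, 0, 1], [-2, 0, 0, 0, 0, 0, 1], [0, 0, -4, 0, 0, 0, 1], [0, 0, -4, 0, 0, 0, 1], [0, 0, -4, 0, 0, 0, 1]])

```text
clock: 10.15
position: [0.5264, -0.1777, 0.2214]
ee_rot: [-0.0, 0.075, 0.997, 0.0]
contact_force: [0.2, 0.1, 0.4]
width: 0.0001
gripper_force: 0.0
```

Request:
servo_tool(increments=[[3, -3.5, -1, 0, 0, 0, 1], [3, -3.5, -1, 0, 0, 0, 1], [3, -3.5, -1, 0, 0, 0, 1], [3, -3.5, 0, 0, 0, 0, 1], [3, -3.5, 0, 0, 0, 0, 1]])

```text
clock: 10.65
position: [0.3506, -0.33, 0.2511]
ee_rot: [0.001, 0.074, 0.997, -0.001]
contact_force: [0.1, -0.8, -0.2]
width: -0.0001
gripper_force: 0.0
```

Request:
servo_tool(increments=[[3, -3.5, 0, 0, 0, 0, 1], [3, -3.5, 0, 0, 0, 0, 1], [0, 0, 0, 0, 0, 0, 1], [0, 0, 0, 0, 0, 0, 1], [0, 0, 0, 0, 0, 0, 1]])

```text
clock: 11.15
position: [0.2822, -0.3883, 0.2502]
ee_rot: [0.0, 0.075, 0.997, 0.0]
contact_force: [1.3, -0.1, 0.3]
width: 0.0001
gripper_force: 0.0
```

```bash
python3 - <<'E'
import st
from h import *
a=save("scene","s4.png");b=save("top","t4.png")
r=lambda i:cv2.resize(i[:,:,::-1],(800,300),interpolation=cv2.INTER_CUBIC)
cv2.imwrite("pics/fin.png",np.vstack([r(a[175:250,180:380]),r(b[175:250,180:380])]))
E
```

```text
t 11.15 rack xyz mm [-172.9 -393.2  250.2] w 0.0001 F [1.3 0.1 0.3]
[[-1.    -0.001  0.001]
 [-0.001  1.     0.001]
 [-0.001  0.001 -1.   ]]
```

View pics/fin.png

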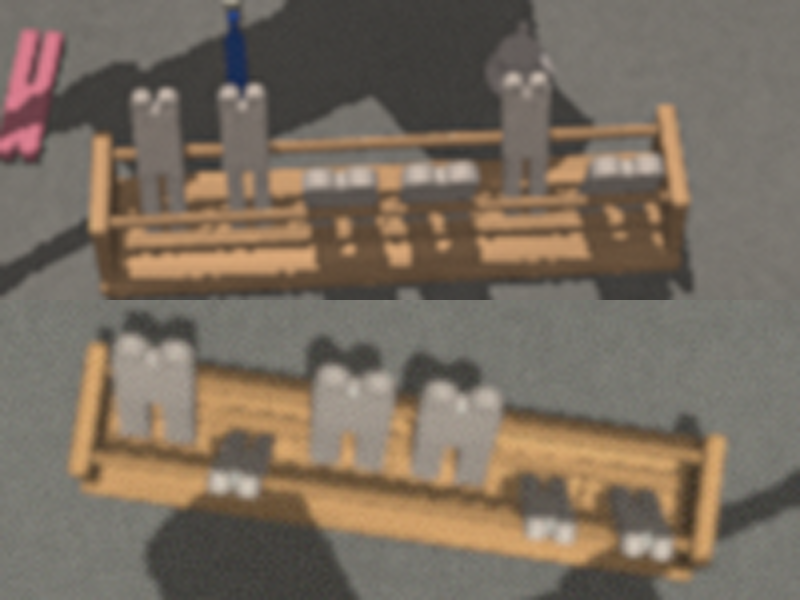

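The three broad molars (top-view columns 150, 350 and 460) lean far, and the three narrow ones (240, 550 and 640) lean near. The arm is clear of everything.

```bash
python3 -c "
from rig import manip
print(manip.sign_off())"
```

```text
the job is handed in; nothing more can be done
None
```

The job is handed in: in the last pictures all three broad molars lean on the far rail and all three narrow ones on the near rail, with the arm clear, at 11 s of the 42 s allowed.

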